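# Check the seal groove of a test chamber with a spring-tipped seam probe

### The arm

A 6-joint arm with a two-finger parallel gripper is mounted at the origin on the work surface; the furniture and walls round the work are solid. World frame = base frame: x ahead of the robot, y to its left, z up, the work surface at z = 0. Lengths are in m, angles in rad, forces in N, time in s.
With the tool pointing down it reaches from about 0.425 to 0.95 m from the base axis. Payload 3.5 kg.
Tool frame: the origin (TCP) lies at the very end of the fingers, on their centre line; the grasp point (between the pads) lies ctrl.grip_point_offset behind it (ctrl.grip_point_offset is the distance from the TCP to the grasp point, in m); z points along the fingers, y is the direction in which the jaws open and shut (so a half turn about z gives the same grasp; the last joint's range is limited). The gripper opens to 85 mm and grips with 20 to 120 N. Pads are 22 mm wide; open, the fingers measure 114 mm over their backs; the gripper's body (76 mm by 85 mm) begins 54 mm behind the grasp point. The pads swing forward as they close: fully open they stand 13 mm farther back than shut.
Start: joints at [1.061, 0.286, 1.577, -0, 1.279, -0.15], TCP at [0.238, 0.632, 0.231] pointing down, gripper open.
Joint ranges: [-2.77, 2.77], [-0.9, 2.22], [0.21, 2.48], [-1.53, 4.67], [0.24, 2.81], [-2.84, 2.84]. Speed limits (rad/s): [2.79, 2.79, 3.14, 3.14, 3.14, 3.14].

### API

Orientations are given as a unit quaternion [x, y, z, w].
In Python, from plant import ctrl gives the robot as it stands.
- The arm moves only by the tool servo_tool, never from a script. Its argument "increments" is a list of rows, each a list of 5 numbers: the opening, from 0 (shut) to 1 (fully open), then the shift along the world's x, y, z in units of 40 mm (1.0 is 40 mm), then the turn about the world's z in units of 5 degrees (1.0 is 5 degrees). A call has exactly 10 rows; each row is the pose to reach, as a shift and turn from the pose measured when the call began; what a row does not reach only later rows make up. A row lasts 1/12 s, in which the tool goes at most 41.7 mm and 7.16 degrees, less where a joint would pass 70% of its speed; a pose out of reach is approached as far as the arm can. A call with a gripper value outside its range is refused whole. The fingers move at their own pace and stop on an object; "grip_force" is the grip in N (left out, the last holds). Time passes only in rows, so rows that repeat a pose let the fingers close, or fill a call up. It gives the time, the measured TCP pose, the force and the opening at its end, in the units of the state.
- ctrl.get_state(): the state, without advancing time (a new reading comes with each control period).
- ctrl.read_camera(name): name is "scene" or "top"; returns a dict with "frame" (384x512x3 uint8, red, green, blue), "K" (3x3 intrinsics, pixels), "extrinsics" (4x4, takes a point from camera to world coordinates). Camera axes: x right, y down, z forward; pixel columns grow to the right and rows downward; lengths in m; the calibration is good to about 2 mm. A picture is of the moment at which its call begins. There is no depth.
- ctrl.sign_off(): hands the job in, once; it reports no verdict.
Trained networks look in a picture, given as the dict that the camera call returned (one of the last four; its "shot" number tells which), for a name from the list of things; names that differ only in an ending like _2 or _b are one class to them, and where a whole thing is asked for, a point or a joint stands for the part that bears it (a point fixed in the world has none). Each returns a list of dicts, best first, with "conf" (0 to 1); they miss things now and then, are a little off and sometimes report something else, mostly with a low value. They report only what shows in the picture. A call takes as long as a camera call. They do not tell look-alikes from the thing itself.
- ctrl.masks_of(picture, query): "region" (384x512 bool, what is visible of it) and "extent" ([left, top, right, bottom] in pixels, round what is visible of it).
- ctrl.landmark_of(picture, query): "centre" ([row, column] in pixels: a listed point, or the origin of a listed thing).
The state is a dict: "time": time; "qpos": joint angles; "dq": joint speeds; "joint_efforts": joint torques, N m; "eef_pos": TCP position; "tcp_rot": TCP orientation; "contact_force": force on the tool from outside, world axes, zero at the start; "wrist_torque": the same for the moment, N m; "opening": opening from 0.0 (shut) to 1.0 (fully open).
Only numpy, scipy, OpenCV 4.12 (cv2) and the standard library are available. Lean on these libraries where they do the work, as an engineer would, in place of code of your own. Each camera call takes 0.05 s, during which the arm holds its last target. There are 200 camera calls.

### The job

Lift the loose lid off the small metal test chamber by its knob and set it down, without dropping it, knob up and flat on a clear part of the worktop. Take the seam probe out of its fork stand and run its tip slowly, at about 5 cm a second and with light pressure, along the bottom of the chamber's seal groove: once all the way round, clockwise seen from above, beginning and ending at the middle of the side that has the hose port. Then hang the probe upright in its fork again, and leave the dishes and the timer where they are.

Things in the scene. Friction and masses are not known exactly. Their poses are not given: they have to be found in the camera images.
- chamber: bare aluminium test chamber fixed to the worktop, under the lid at the start: a block 106 mm (its x) by 138 mm (its y), 50 mm high, with a foot 15 mm long and 8 mm high at each y end. Origin: centre of the underside, z up. A ribbed steel hose port, 24 mm long and 18 mm across, sticks out of the middle of its -x side, 20 mm up
- groove_start (a point): start and end of the lap: groove bottom at the middle of the port side, chamber frame (-34, 0, 42) mm. The square-edged groove with a dark strip on its bottom, 12 mm wide and 8 mm deep (rim at z = 50), is a closed rectangle; its centreline runs clockwise from here to the square corners (-34, 50), (34, 50), (34, -50), (-34, -50) and back here, round a shallow well
- lid: loose flat grey metal lid, 118 x 150 mm, 15 mm thick with its downward skirt, 0.25 kg, on the chamber at the start. Origin: centre of the skirt's lower edge (41 mm above the worktop while on the chamber, 0 when it lies on the worktop), x and y along its sides, z up. The skirt reaches 9 mm down round the rim with 3 mm play. The worktop between chamber and robot is clear
- lid_knob (a point): middle of the lid's round black knob, 34 mm across and 26 mm high, 38 mm above the lid's origin; to be gripped from above
- cradle: fork stand fixed to the worktop: dark base plate 90 x 70 mm, white column at its +x side, level white fork with its upper face 85 mm above the worktop. Two prongs along x, 16 mm wide, 18 mm apart, open toward -x, where they end 26 mm from the seat's centre; the slot's closed end is 27 mm from it on +x. Origin: underside, below the seat's centre, z up
- cradle_seat (a point): point on the fork's upper face, midway between the prongs, where the probe hangs: the probe's origin comes to this point. A tall white instrument (360 mm) stands behind the cradle, from x = 0.56 m on; between cradle and chamber, near y = -0.15 m, x = 0.34 to 0.65 m, lies a power strip with plugs to 95 mm and a lead that stands up to 170 mm: carry things over or round them
- probe: seam probe, 144 mm long, 0.17 kg, hanging upright in the fork at the start. Origin: underside of its steel collar (40 mm across, 6 mm thick), which rests on the fork; z up along the probe. Above it a square grey grip, 22 x 22 mm (sides along the probe's x and y), z = 6 to 76 mm, and a 4 mm button; below a stem 10 mm across to z = -46, then a 6 mm spring plunger to z = -64
- probe_tip (a point): round end of the probe's plunger, 64 mm below the probe's origin when not pressed. The plunger springs back up to 10 mm into the stem: 1 N to start it, about 2.5 N at 4 mm, 4.5 N at 10 mm
- moisture_dish: round metal moisture dish with a small-knobbed lid, 60 mm across, 34 mm high, origin under its centre; to be left alone
- petri_dish: shallow round clear dish with grains, 90 mm across, 16 mm high, origin under its centre; to be left alone
- timer: small white bench timer, 70 x 64 x 18 mm, origin under its centre; to be left alone
Things that resemble listed ones, but are neither listed nor needed, are in the scene too. What is shaped like the cradle but red is not meant. Leave any orange look-alike of the chamber alone.

How it is judged:
On the way, in this order (a step that is already met when the one before it is completed fails the run):
1. the lid lies knob up on the worktop, off the chamber and let go (height (world z) of lid below 0.006 m and angle between lid's own z axis and vertical below 0.08 rad and linear speed of lid below 0.03 m/s and contact force between the fingers and lid below 0.2 N), for 0.2 s.
2. the probe's tip is down in the groove at the middle of the port side, within 7 mm (x of probe_tip in the frame of chamber between -0.041 and -0.027 m and y of probe_tip in the frame of chamber between -0.007 and 0.007 m and z of probe_tip in the frame of chamber below 0.0455 m), for 0.02 s.
3. tip in the groove at the first corner, within 7 mm (x of probe_tip in the frame of chamber between -0.041 and -0.027 m and y of probe_tip in the frame of chamber between 0.043 and 0.057 m and z of probe_tip in the frame of chamber below 0.0455 m), for 0.02 s.
4. tip in the groove at the next point of the clockwise lap (0, 50 mm in the chamber's frame), within 7 mm (x of probe_tip in the frame of chamber between -0.007 and 0.007 m and y of probe_tip in the frame of chamber between 0.043 and 0.057 m and z of probe_tip in the frame of chamber below 0.0455 m), for 0.02 s.
5. tip in the groove at the second corner, within 7 mm (x of probe_tip in the frame of chamber between 0.027 and 0.041 m and y of probe_tip in the frame of chamber between 0.043 and 0.057 m and z of probe_tip in the frame of chamber below 0.0455 m), for 0.02 s.
6. tip in the groove at the next point of the clockwise lap (34, 0 mm in the chamber's frame), within 7 mm (x of probe_tip in the frame of chamber between 0.027 and 0.041 m and y of probe_tip in the frame of chamber between -0.007 and 0.007 m and z of probe_tip in the frame of chamber below 0.0455 m), for 0.02 s.
7. tip in the groove at the third corner, within 7 mm (x of probe_tip in the frame of chamber between 0.027 and 0.041 m and y of probe_tip in the frame of chamber between -0.057 and -0.043 m and z of probe_tip in the frame of chamber below 0.0455 m), for 0.02 s.
8. tip in the groove at the next point of the clockwise lap (0, -50 mm in the chamber's frame), within 7 mm (x of probe_tip in the frame of chamber between -0.007 and 0.007 m and y of probe_tip in the frame of chamber between -0.057 and -0.043 m and z of probe_tip in the frame of chamber below 0.0455 m), for 0.02 s.
9. tip in the groove at the last corner, within 7 mm (x of probe_tip in the frame of chamber between -0.041 and -0.027 m and y of probe_tip in the frame of chamber between -0.057 and -0.043 m and z of probe_tip in the frame of chamber below 0.0455 m), for 0.02 s.
10. tip in the groove at the middle of the port side again, within 7 mm (all of step 2), for 0.02 s.
At the end, for the whole second after the job is handed in: Lid flat on the worktop (within 0.08 rad, lower edge under 6 mm up) and at rest; probe hanging at rest in the fork, origin within 12 mm sideways and 4 mm in height of the seat, upright within 0.1 rad; moisture dish, petri dish and timer within 15 mm of their starts (height (world z) of lid below 0.006 m and angle between lid's own z axis and vertical below 0.08 rad and linear speed of each of lid, probe below 0.03 m/s and horizontal distance between probe and cradle_seat below 0.012 m and z of probe in the frame of cradle_seat between -0.004 and 0.004 m and angle between probe's own z axis and vertical below 0.1 rad and distance of each of moisture_dish, petri_dish, timer from where it was at the start of the episode below 0.015 m); the robot touches nothing.
It fails at once if the lid is dropped: it comes down on the worktop faster than 0.4 m/s (height (world z) of lid below 0.03 m and linear speed of lid above 0.4 m/s).
It fails at once if the probe is rushed: over 0.12 m/s while its tip is in the groove away from the start point (12 mm round which it may be set in and lifted out faster) (x of probe_tip in the frame of chamber between -0.053 and 0.053 m and y of probe_tip in the frame of chamber between -0.069 and 0.069 m and z of probe_tip in the frame of chamber below 0.0455 m and not (x of probe_tip in the frame of chamber between -0.046 and -0.022 m and y of probe_tip in the frame of chamber between -0.012 and 0.012 m) and linear speed of probe above 0.12 m/s).
It fails at once if the probe is pressed on the chamber with more than 25 N (contact force between probe and chamber above 25 N).
It fails at once if the moisture dish, petri dish or timer is pushed more than 15 mm (distance of any of moisture_dish, petri_dish, timer from where it was at the start of the episode above 0.015 m).
It also fails if it takes over 72 s, if anything falls off the work surface, if the arm or the gripper's body presses on something with over 40 N, if the wrist force passes 120 N, or if a joint passes its speed limit or range.

## Working session

There is one attempt and no reset: what is moved stays moved. The work goes in short steps, Python scripts to look and compute and a tool call to move; the robot and the scene stay as the last step left them, time stands still between calls to the robot, and variables do not carry over. Pictures are saved under pics/ and viewed, about 8 in all and at most 12, crops included, and the job is handed in when it is done.

Besides the shell and the picture viewer there is one more tool, called after "Emit:" as name([rows], argument=value, ...), one row to a line, values as JSON. servo_tool: Moves the arm, as the interface text tells. Its arguments: {"type":"object","properties":{"increments":{"type":"array"},"grip_force":{"type":"number"}},"required":["increments"]}

```bash
ls; mkdir -p pics
cat > h.py <<'E'
import numpy as np, cv2
from plant import ctrl
def ray(p,rc):
    K,E=np.array(p["K"]),np.array(p["extrinsics"])
    d=E[:3,:3]@np.linalg.inv(K)@np.array([rc[1],rc[0],1.]); return E[:3,3],d/np.linalg.norm(d)
def atz(p,rc,z):
    o,d=ray(p,rc); return o+d*(z-o[2])/d[2]
def tri(rs):
    A=np.zeros((3,3));b=np.zeros(3)
    for o,d in rs:
        M=np.eye(3)-np.outer(d,d);A+=M;b+=M@o
    x=np.linalg.solve(A,b); return x,[np.linalg.norm((np.eye(3)-np.outer(d,d))@(x-o)) for o,d in rs]
def proj(p,X):
    K,E=np.array(p["K"]),np.array(p["extrinsics"]); c=E[:3,:3].T@(np.array(X)-E[:3,3]); u=K@c; return u[:2]/u[2]
def save(n,im): cv2.imwrite("pics/"+n,cv2.cvtColor(im,cv2.COLOR_RGB2BGR))
E
python3 - <<'E'
from h import *
s=ctrl.get_state(); print(s["time"],s["eef_pos"],s["tcp_rot"],s["opening"],ctrl.grip_point_offset)
ps={n:ctrl.read_camera(n) for n in("scene","top")}
for n,p in ps.items():
    save(n+"0.png",p["frame"]); print(n,np.round(np.array(p["extrinsics"]),3).tolist(),np.round(p["K"],0).tolist())
    for q in["chamber","groove_start","lid","lid_knob","cradle","cradle_seat","probe","probe_tip","moisture_dish","petri_dish","timer"]:
        print(n,q,[(np.round(d["centre"],1).tolist(),round(d["conf"],2)) for d in ctrl.landmark_of(p,q)][:4])
E
```

```text
pics
0.0 [0.23730739 0.63121298 0.2299282 ] [ 1.78929513e-01  9.83861179e-01 -1.11975543e-03 -3.93973737e-04] 0.999002616150258 0.0187
scene [[0.766, -0.264, 0.587, -0.95], [-0.643, -0.339, 0.687, -1.727], [0.017, -0.903, -0.429, 1.114], [0.0, 0.0, 0.0, 1.0]] [[486.0, 0.0, 260.0], [0.0, 486.0, 190.0], [0.0, 0.0, 1.0]]
scene chamber [([215.1, 302.7], 0.77), ([271.2, 359.1], 0.6)]
scene groove_start [([212.9, 301.2], 0.76), ([262.0, 355.4], 0.71)]
scene lid [([208.1, 301.6], 0.86), ([174.4, 226.4], 0.5)]
scene lid_knob [([208.1, 300.6], 0.84), ([181.6, 197.0], 0.46)]
scene cradle [([186.4, 223.9], 0.7), ([168.9, 176.3], 0.48)]
scene cradle_seat [([174.5, 227.2], 0.74), ([159.2, 182.5], 0.43)]
scene probe [([173.9, 225.7], 0.65), ([209.6, 296.3], 0.16)]
scene probe_tip [([211.7, 298.2], 0.41)]
scene moisture_dish [([177.8, 195.9], 0.63)]
scene petri_dish [([246.7, 307.3], 0.66)]
scene timer [([241.4, 332.6], 0.61)]
top [[0.016, -0.992, 0.122, 0.206], [-1.0, -0.016, -0.003, -0.095], [0.005, -0.122, -0.992, 1.872], [0.0, 0.0, 0.0, 1.0]] [[430.0, 0.0, 255.0], [0.0, 430.0, 187.0], [0.0, 0.0, 1.0]]
top chamber [([192.1, 403.7], 0.63), ([206.8, 351.0], 0.57)]
top groove_start [([201.2, 408.2], 0.77), ([180.8, 187.2], 0.57), ([175.7, 303.3], 0.46)]
top lid [([171.5, 303.5], 0.78)]
top lid_knob [([163.5, 305.0], 0.71)]
top cradle [([201.1, 107.2], 0.79), ([184.1, 190.8], 0.61), ([179.9, 184.2], 0.6)]
top cradle_seat [([198.1, 97.1], 0.91), ([184.0, 191.2], 0.83)]
top probe [([179.2, 184.2], 0.52)]
top probe_tip [([178.0, 301.9], 0.5)]
top moisture_dish [([199.0, 143.6], 0.49)]
top petri_dish [([207.8, 349.1], 0.92)]
top timer [([176.8, 351.6], 0.76)]
```

Run:
```python
import cv2
a=cv2.imread("pics/scene0.png");b=cv2.imread("pics/top0.png")
cv2.imwrite("pics/scene0c.png",cv2.resize(a[100:330,130:430],(780,598),interpolation=cv2.INTER_CUBIC))
cv2.imwrite("pics/top0c.png",cv2.resize(b[60:320,60:440],(798,546),interpolation=cv2.INTER_CUBIC))
```

```text
(no output)
```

View pics/scene0c.png

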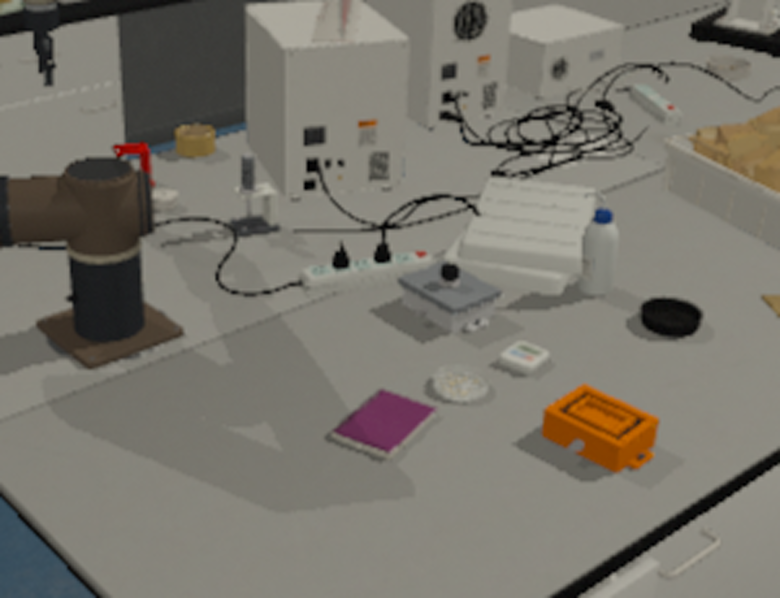

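View pics/top0c.png

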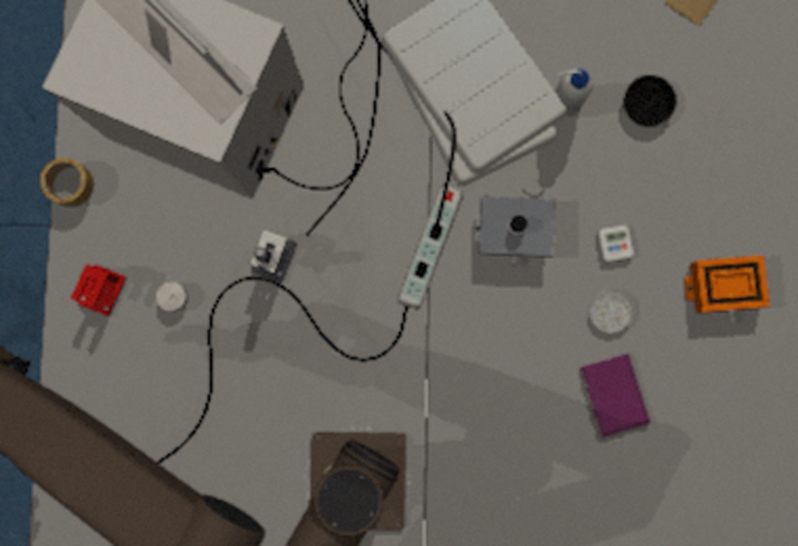

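Scene view: the grey lidded chamber is at crop (450,290), with the orange look-alike at (600,430). The white fork with the probe is at (250,205), and the red fork at (130,160) is the decoy. The top view agrees: lid (515,225), white fork (270,255), red fork (98,288). Next I'll enlarge the chamber and cradle to find the port side and confirm.

Run:
```python
import cv2,numpy as np
a=cv2.imread("pics/scene0.png");b=cv2.imread("pics/top0.png")
r=lambda im,cx,cy,w=50,h=37:cv2.resize(im[cy-h:cy+h,cx-w:cx+w],(400,296),interpolation=cv2.INTER_CUBIC)
cv2.imwrite("pics/z1.png",np.vstack([np.hstack([r(a,304,214),r(a,228,180,40,30)]),np.hstack([r(b,305,167),r(b,188,182,40,30)])]))
```

```text
(no output)
```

View pics/z1.png

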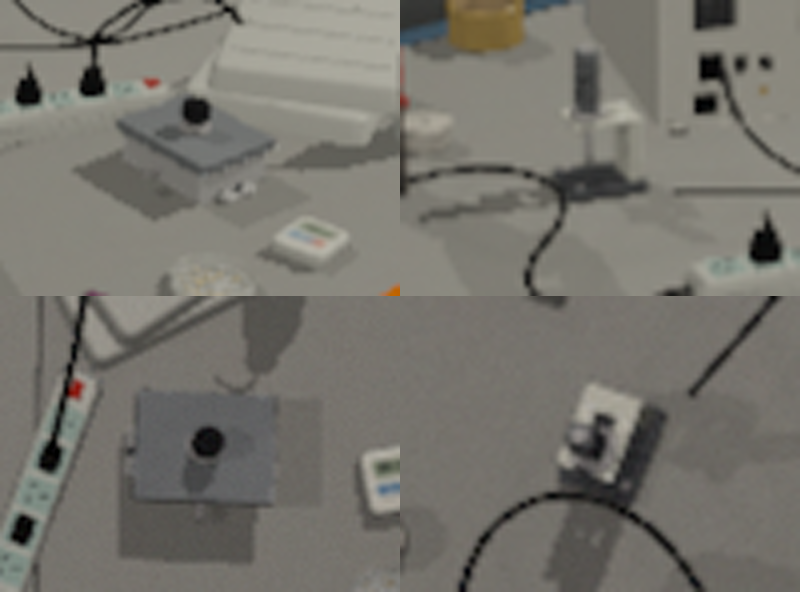

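Run:
```python
from h import *
ps={n:ctrl.read_camera(n) for n in("scene","top")}
S,T=ps["scene"],ps["top"]
def lm(p,q,near):
    c=[d for d in ctrl.landmark_of(p,q) if np.hypot(*(np.array(d["centre"])-near))<25]
    return c[0]["centre"] if c else None
for q,a,b in[("lid_knob",(207,302),(167,305)),("lid",(210,302),(167,305)),("chamber",(215,303),(171,303)),("groove_start",(213,301),(176,303)),("cradle_seat",(178,228),(182,190)),("cradle",(186,224),(184,190)),("probe",(174,226),(179,184)),("probe_tip",(185,226),(185,190)),("moisture_dish",(178,196),(199,143)),("petri_dish",(247,307),(208,350)),("timer",(241,332),(177,352))]:
    x,y=lm(S,q,a),lm(T,q,b)
    if x is None or y is None: print(q,x,y);continue
    X,e=tri([ray(S,x),ray(T,y)]); print(q,X.round(4),np.round(e,4),np.round(x,1),np.round(y,1))
for n,p in ps.items():
  for d in ctrl.masks_of(p,"lid")[:3]:
    print(n,d["conf"],d["extent"],d["region"].sum())
```

```text
lid_knob [ 0.5269 -0.3069  0.0671] [0.0003 0.0003] [205.5 302.4] [165.1 303.9]
lid [ 0.5091 -0.3263  0.0635] [0.0051 0.0051] [208.6 303.6] [170.3 307.6]
chamber [216.5, 303.9] None
groove_start [ 0.4772 -0.3257  0.0532] [0.0151 0.0151] [212.2 300.6] [179.8 305.6]
cradle_seat [0.4399 0.1867 0.0749] [0.0015 0.0015] [175.2 225.5] [183.4 186.9]
cradle [188.7, 226.0] None
probe [0.4519 0.1935 0.0878] [0.0029 0.0029] [172.  226.8] [180.4 184.7]
probe_tip None None
moisture_dish [0.3683 0.376  0.0139] [0.0028 0.0028] [177.6 194.1] [200.1 145.4]
petri_dish [245.0, 306.0] None
timer [ 0.4912 -0.5329 -0.0125] [0.004 0.004] [242.1 332.4] [177.6 352.1]
scene 0.78 [283.6, 197.1, 321.7, 217.9] 462
top 0.63 [288.2, 155.0, 323.0, 185.7] 962
```

The crops confirm the white fork with the grey probe, and the grey-lidded chamber. A small nub on its robot-facing (-x) side at (205,512) looks like the port. I'll refine this with averaged frames.

Run:
```python
from h import *
import pickle
acc={};av={}
for n in("scene","top"):
  fr=[]
  for i in range(5):
    p=ctrl.read_camera(n); fr.append(p["frame"].astype(float))
    for q in["lid_knob","lid","cradle_seat","cradle","probe","probe_tip","groove_start"]:
      for d in ctrl.landmark_of(p,q):
        c=np.array(d["centre"]); 
        ref={"scene":[(207,303),(178,228)],"top":[(167,305),(182,190)]}[n]
        r=ref[1] if q in("cradle_seat","cradle","probe","probe_tip") else ref[0]
        if np.hypot(*(c-r))<22: acc.setdefault((n,q),[]).append(c);break
  p["frame"]=np.mean(fr,0).astype(np.uint8); av[n]=p
pickle.dump(av,open("av0.pkl","wb"))
for q in["lid_knob","lid","cradle_seat","cradle","probe","probe_tip","groove_start"]:
  a,b=acc.get(("scene",q)),acc.get(("top",q))
  if a and b:
    X,e=tri([ray(av["scene"],np.mean(a,0)),ray(av["top"],np.mean(b,0))]); print(q,X.round(4),round(e[0],4),np.mean(a,0).round(1),np.std(a,0).round(1),np.mean(b,0).round(1),np.std(b,0).round(1),len(a),len(b))
# dark knob centroid
cs={}
for n,(x,y) in{"scene":(303,204),"top":(306,166)}.items():
  g=cv2.cvtColor(av[n]["frame"],cv2.COLOR_RGB2GRAY)[y-8:y+9,x-8:x+9].astype(float)
  w=np.clip(60-g,0,None); yy,xx=np.mgrid[y-8:y+9,x-8:x+9]; cs[n]=((w*yy).sum()/w.sum(),(w*xx).sum()/w.sum()); print(n,cs[n],(w>0).sum(),g.min())
X,e=tri([ray(av[n],cs[n]) for n in cs]); print("knob",X.round(4),e[0].round(4), [atz(av[n],cs[n],.079).round(4) for n in cs])
b=av["top"]["frame"];a=av["scene"]["frame"]
save("z2.png",np.hstack([cv2.resize(b[160:205,165:213],(400,375),interpolation=cv2.INTER_CUBIC),cv2.resize(a[155:203,200:248],(400,375),interpolation=cv2.INTER_CUBIC)]))
```

```text
lid_knob [ 0.527  -0.3104  0.0774] 0.0021 [203.9 302.6] [1.9 1.1] [164.2 305.4] [1.6 1. ] 5 3
lid [ 0.5103 -0.315   0.06  ] 0.0066 [208.3 302.4] [1.2 0.9] [170.4 304.6] [1.6 0.9] 5 4
cradle_seat [0.4418 0.1792 0.0806] 0.0007 [174.6 226.5] [1.2 1.3] [182.7 188.6] [0.3 1.6] 5 5
cradle [0.4419 0.1962 0.0068] 0.0017 [186.2 225. ] [1.8 1.3] [185.  187.1] [1.7 0.9] 5 4
probe [0.4524 0.1973 0.0842] 0.0034 [172.4 225.3] [1.1 0.8] [179.2 184.8] [1.6 1.1] 4 4
groove_start [ 0.4981 -0.3119  0.043 ] 0.0024 [212.1 298.9] [1.2 1.6] [173.  304.1] [2.1 1.2] 5 5
scene (np.float64(204.37411764705882), np.float64(302.44235294117647)) 33 14.0
top (np.float64(166.17216721672168), np.float64(306.46534653465346)) 51 9.0
knob [ 0.5194 -0.3155  0.0792] 0.0009 [array([ 0.5186, -0.315 ,  0.079 ]), array([ 0.5201, -0.3162,  0.079 ])]
```

View pics/z2.png

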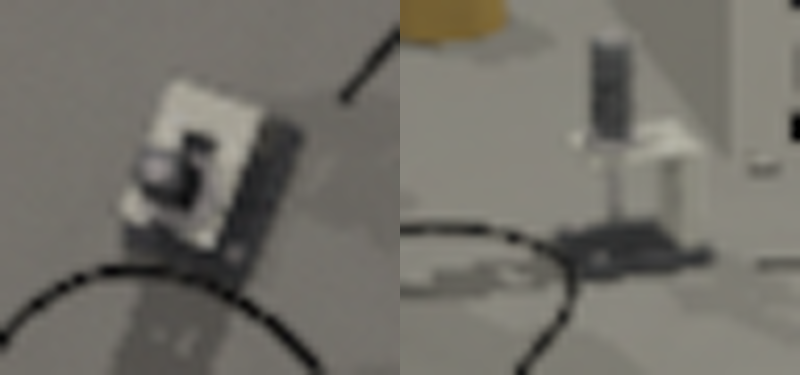

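The knob measures z = 0.079, which matches the text. The crop shows the white fork open toward the robot (lower left), with the cradle turned by about -22°. I'll rectify the fork plane and fit it.

```bash
cat >> h.py <<'E'
def rect(p,x0,y0,z,w=.2,s=1000):
    """metric view of plane z: 1 px=1/s m; column=(y0+w/2-y)*s (right=-y), row=(x0+w/2-x)*s (up=+x)"""
    n=int(w*s); c=np.float32([[0,0],[n,0],[n,n],[0,n]])
    q=np.float32([proj(p,[x0+w/2-r/s,y0+w/2-cc/s,z]) for cc,r in c])
    return cv2.warpPerspective(p["frame"],cv2.getPerspectiveTransform(q,c),(n,n),flags=cv2.INTER_CUBIC)
def fitrect(mask,x0,y0,w=.2,s=1000):
    cs,_=cv2.findContours(mask.astype(np.uint8),cv2.RETR_EXTERNAL,cv2.CHAIN_APPROX_NONE)
    c=max(cs,key=cv2.contourArea); (cc,r),sz,a=cv2.minAreaRect(cv2.convexHull(c))
    return (x0+w/2-r/s,y0+w/2-cc/s),sz,a,c
E
python3 - <<'E'
from h import *
import pickle
av=pickle.load(open("av0.pkl","rb"));T=av["top"]
im=rect(T,.44,.185,.085,.14,4000); hsv=cv2.cvtColor(im,cv2.COLOR_RGB2GRAY)
for th in(140,150,160,170):
    m=cv2.morphologyEx((hsv>th).astype(np.uint8),cv2.MORPH_OPEN,np.ones((9,9)))
    c,sz,a,cn=fitrect(m,.44,.185,.14,4000); print("fork",th,np.round(c,4),np.array(sz)/4,a)
im0=rect(T,.44,.185,.085,.14,4000)
# overlay model for guesses
def pts(cx,cy,yaw,P): 
    R=np.array([[np.cos(yaw),-np.sin(yaw)],[np.sin(yaw),np.cos(yaw)]]); return np.array([cx,cy])+np.array(P)@R.T
def px(W,x0,y0,w,s): return np.stack([(y0+w/2-W[:,1])*s,(x0+w/2-W[:,0])*s],1).astype(np.int32)
save("forkrect.png",im0)
# lid
L=rect(T,.52,-.315,.056,.22,2500); g=cv2.cvtColor(L,cv2.COLOR_RGB2GRAY)
print("bg/lid gray",g[10,10],g[275,150],g[275,400])
save("z3.png",np.hstack([cv2.resize(im0,(400,400)),cv2.resize(L,(400,400))]))
E
```

```text
fork 140 [0.471  0.1797] [48.6903038  42.29304123] 19.784278869628906
fork 150 [0.474  0.1783] [46.01484299 33.16897583] 19.916406631469727
fork 160 [0.4743 0.1781] [42.78165817 29.5344696 ] 19.536653518676758
fork 170 [0.4706 0.1972] [4.25 3.5 ] 90.0
bg/lid gray 148 96 91
```

View pics/z3.png

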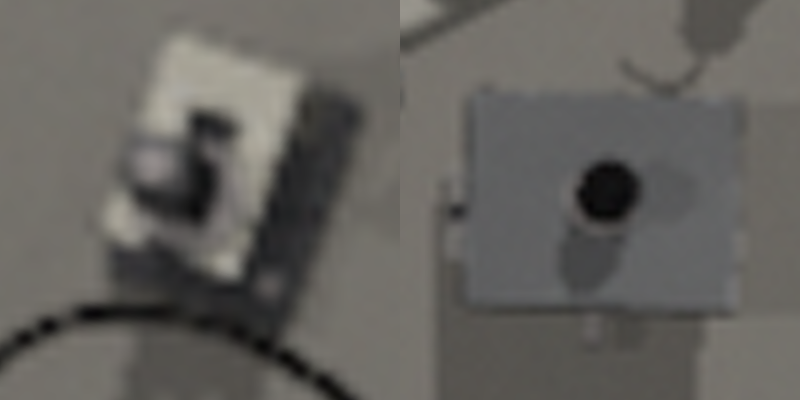

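The fork fits at yaw ≈ -19.6°, with its seat at ≈ (0.4456, 0.1864), 50 mm wide and 73 mm long. The lid fits at ≈ (0.5195, -0.316), 152×117 mm, with the port nub facing the robot. The tool's jaw axis is already at 69.4° and the cradle's y axis is at 70.4°, so I don't need to turn it.

Emit:
servo_tool([
  [1, 0.56, -0.83, 0, 0],
  [1, 1.12, -1.66, 0, 0],
  [1, 1.68, -2.48, 0, 0],
  [1, 2.23, -3.31, 0, 0],
  [1, 2.79, -4.14, 0, 0],
  [1, 3.35, -4.97, 0, 0],
  [1, 3.9, -5.8, 0, 0],
  [1, 4.46, -6.63, 0, 0],
  [1, 5.02, -7.45, 0, 0],
  [1, 5.57, -8.28, 0, 0],
], grip_force=50)

```text
time: 7.33
eef_pos: [0.4612, 0.2989, 0.2317]
tcp_rot: [0.179, 0.984, 0.0, 0.0]
contact_force: [0.8, 0.8, -0.3]
opening: 0.999
```

Emit:
servo_tool([
  [1, 0, -1, 0, 0],
  [1, 0, -2, 0, 0],
  [1, 0, -3, 0, 0],
  [1, 0.1, -4, 0, 0],
  [1, 0.2, -5, 0, 0],
  [1, 0.3, -6, 0, 0],
  [1, 0.45, -7, 0, 0],
  [1, 0.6, -8, 0, 0],
  [1, 0.75, -9, 0, 0],
  [1, 0.9, -10, 0, 0],
])

```text
time: 8.17
eef_pos: [0.4972, -0.1032, 0.2322]
tcp_rot: [0.179, 0.984, 0.0, 0.001]
contact_force: [-0.8, 0.5, 0.6]
opening: 1.006
```

Emit:
servo_tool([
  [1, 0.1, -1, 0, 0],
  [1, 0.2, -2, 0, 0],
  [1, 0.3, -3, 0, 0],
  [1, 0.4, -4, 0, 0],
  [1, 0.5, -4.9, 0, 0],
  [1, 0.56, -5.32, 0, 0],
  [1, 0.56, -5.32, -0.6, 0],
  [1, 0.56, -5.32, -1.4, 0],
  [1, 0.56, -5.32, -2.2, 0],
  [1, 0.56, -5.32, -2.5, 0],
])

```text
time: 9.0
eef_pos: [0.5171, -0.3143, 0.127]
tcp_rot: [0.179, 0.984, 0.002, -0.003]
contact_force: [-0.3, 1.2, -1.0]
opening: 1.002
```

Emit:
servo_tool([
  [1, 0.06, -0.04, -0.4, 0],
  [1, 0.06, -0.04, -0.8, 0],
  [1, 0.06, -0.04, -1.2, 0],
  [1, 0.06, -0.04, -1.5, 0],
  [1, 0.06, -0.04, -1.62, 0],
  [1, 0.06, -0.04, -1.62, 0],
  [0, 0.06, -0.04, -1.62, 0],
  [0, 0.06, -0.04, -1.62, 0],
  [0, 0.06, -0.04, -1.62, 0],
  [0, 0.06, -0.04, -1.62, 0],
])

```text
time: 9.83
eef_pos: [0.5201, -0.3164, 0.0634]
tcp_rot: [0.179, 0.984, 0.002, -0.002]
contact_force: [-0.3, -0.9, 0.7]
opening: 0.457
```

Emit:
servo_tool([
  [0, 0, 0, 0, 0],
  [0, 0, 0, 0, 0],
  [0, 0, 0, 0, 0],
  [0, 0, 0, 0, 0],
  [0, 0, 0.0, 0.1, 0],
  [0, 0, 0, 0.25, 0],
  [0, 0, 0, 0.45, 0],
  [0, 0, 0, 0.7, 0],
  [0, 0, 0, 1, 0],
  [0, 0, 0, 1.3, 0],
])

```text
time: 10.67
eef_pos: [0.5202, -0.3164, 0.1167]
tcp_rot: [0.179, 0.984, 0.002, -0.002]
contact_force: [0.5, 0.9, -4.0]
opening: 0.378
```

Emit:
servo_tool([
  [0, -0.4, 0, 0, 0],
  [0, -1.0, 0, 0, 0],
  [0, -1.7, 0, 0, 0],
  [0, -2.4, 0, 0, 0],
  [0, -3.1, 0, -0.1, 0],
  [0, -3.7, 0, -0.3, 0],
  [0, -4.05, 0, -0.6, 0],
  [0, -4.08, 0, -1.0, 0],
  [0, -4.08, 0, -1.4, 0],
  [0, -4.08, 0, -1.7, 0],
])

```text
time: 11.5
eef_pos: [0.3568, -0.3168, 0.0492]
tcp_rot: [0.18, 0.984, 0.001, -0.001]
contact_force: [-1.0, -0.0, -3.9]
opening: 0.373
```

Emit:
servo_tool([
  [0, 0, 0, -0.2, 0],
  [0, 0, 0, -0.38, 0],
  [0, 0, 0, -0.52, 0],
  [0, 0, 0, -0.6, 0],
  [0, 0, 0, -0.64, 0],
  [0, 0, 0, -0.67, 0],
  [0, 0, 0, -0.7, 0],
  [0, 0, 0, -0.71, 0],
  [0, 0, 0, -0.71, 0],
  [0, 0, 0, -0.71, 0],
])

```text
time: 12.33
eef_pos: [0.3571, -0.3172, 0.0226]
tcp_rot: [0.18, 0.984, 0.001, -0.001]
contact_force: [-3.6, 3.5, 7.2]
opening: 0.377
```

Emit:
servo_tool([
  [0.6, 0, 0, 0, 0],
  [1, 0, 0, 0, 0],
  [1, 0, 0, 0, 0],
  [1, 0, 0, 0, 0],
  [1, 0, 0, 0.3, 0],
  [1, 0, 0, 0.9, 0],
  [1, 0, 0, 1.8, 0],
  [1, 0, 0, 2.8, 0],
  [1, 0, 0, 3.8, 0],
  [1, 0, 0, 4.8, 0],
])

```text
time: 13.17
eef_pos: [0.3568, -0.3168, 0.2164]
tcp_rot: [0.18, 0.984, 0.001, -0.001]
contact_force: [0.3, -0.3, 0.8]
opening: 0.999
```

Emit:
servo_tool([
  [1, 0.3, 0.9, 0.2, 0],
  [1, 0.6, 1.85, 0.3, 0],
  [1, 0.9, 2.8, 0.3, 0],
  [1, 1.2, 3.75, 0.3, 0],
  [1, 1.5, 4.7, 0.3, 0],
  [1, 1.7, 5.65, 0.3, 0],
  [1, 1.85, 6.65, 0.3, 0],
  [1, 1.95, 7.65, 0.3, 0],
  [1, 2.05, 8.65, 0.3, 0],
  [1, 2.1, 9.65, 0.3, 0],
])

```text
time: 14.0
eef_pos: [0.4409, 0.0712, 0.2286]
tcp_rot: [0.18, 0.984, 0.001, -0.001]
contact_force: [1.1, -0.4, -1.0]
opening: 0.998
```

Now I'll picture the open chamber and measure the groove.

Run:
```python
from h import *
import pickle
av={}
for n in("scene","top"):
  fr=[ctrl.read_camera(n) for i in range(3)]; p=fr[-1]; 
  f=np.mean([x["frame"].astype(float) for x in fr],0).astype(np.uint8); p["frame"]=f; av[n]=p
pickle.dump(av,open("av1.pkl","wb"))
T=av["top"]; x0,y0,w,s=.52,-.316,.2,4000
im=rect(T,x0,y0,.05,w,s)
a=av["scene"]["frame"]
save("z4.png",np.hstack([cv2.resize(im,(400,400)),cv2.resize(a[180:240,265:325],(400,400),interpolation=cv2.INTER_CUBIC)]))
```

```text
(no output)
```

View pics/z4.png

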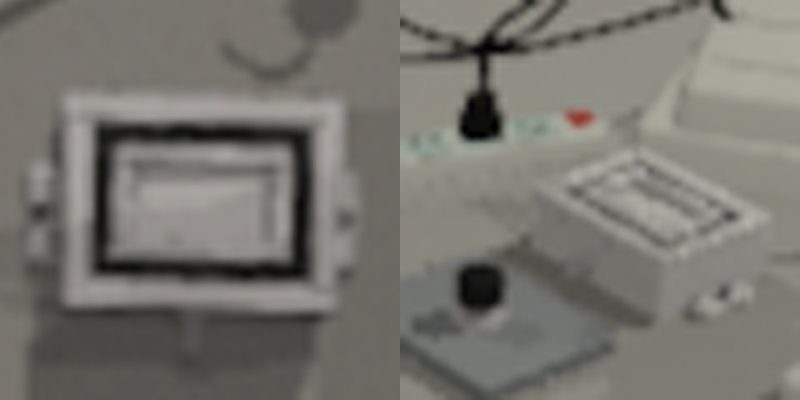

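The top crop shows the dark groove ring, with the port at (190,330) facing the robot. So the port side is world -x and the chamber yaw is about -2°. Now a proper model fit in both cameras.

```bash
cat > fit.py <<'E'
from h import *
import pickle
from scipy.optimize import minimize
av=pickle.load(open("av1.pkl","rb"))
SS=5
def prep(p,c,zs,hw=26):
    u,v=proj(p,c); u,v=int(u),int(v)
    n=2*hw*SS; k=(np.arange(n)+.5)/SS-.5-hw
    U,V=np.meshgrid(u+k,v+k); K,E=np.array(p["K"]),np.array(p["extrinsics"])
    D=np.stack([U,V,np.ones_like(U)],-1)@np.linalg.inv(K).T@E[:3,:3].T; o=E[:3,3]
    XY=[o[:2]+D[...,:2]*((z-o[2])/D[...,2])[...,None] for z in zs]
    g=cv2.cvtColor(p["frame"],cv2.COLOR_RGB2GRAY)[v-hw:v+hw,u-hw:u+hw].astype(float)
    return XY,g
def loc(XY,q):
    d=XY-q[:2]; c,s=np.cos(q[2]),np.sin(q[2]); return np.abs(d[...,0]*c+d[...,1]*s),np.abs(-d[...,0]*s+d[...,1]*c)
def ring(XY,q):
    a,b=loc(XY,q); return ((a<.040)&(b<.056)&~((a<.028)&(b<.044))).astype(float)
def down(m): return cv2.resize(cv2.GaussianBlur(m,(0,0),.6*SS),None,fx=1/SS,fy=1/SS,interpolation=cv2.INTER_AREA)
def cost(q,data):
    t=0
    for XY,g in data:
        r=down(ring(XY[0],q)*ring(XY[1],q)); a,b=loc(XY[1],q)
        w=down(((a<.050)&(b<.066)&~((a<.024)&(b<.040))).astype(float))>.7
        t-=np.corrcoef(-r[w],g[w])[0,1]
    return t/len(data)
c0=[.52,-.316,.05]
D={n:prep(p,c0,(.042,.05)) for n,p in av.items()}
for names in(["top"],["scene"],["top","scene"]):
    best=min((minimize(cost,[c0[0]+dx,c0[1]+dy,-.03],args=([D[n] for n in names],),method="Nelder-Mead",options=dict(initial_simplex=np.array([c0[0]+dx,c0[1]+dy,-.03])+np.vstack([np.zeros(3),np.diag([.004,.004,.03])]),xatol=1e-4,fatol=1e-5)) for dx,dy in((0,0),(-.003,.003),(.003,-.003))),key=lambda r:r.fun)
    print(names,best.x.round(4),np.degrees(best.x[2]).round(2),round(best.fun,4))
E
python3 fit.py
```

```text
['top'] [ 0.5197 -0.3176 -0.0229] -1.31 -0.9729
['scene'] [ 0.5248 -0.312  -0.068 ] -3.89 -0.6529
['top', 'scene'] [ 0.5207 -0.3163 -0.038 ] -2.18 -0.7311
```

Run:
```python
from h import *
import pickle
from scipy.optimize import minimize
av=pickle.load(open("av0.pkl","rb"))
S,T=av["scene"],av["top"]
c=np.array([.4456,.1864])
print("scene grip axis top/bot",proj(S,[*c,.161]),proj(S,[*c,.091]),"expect col ~225.0 rows 159.3..171")
print("top grip top",proj(T,[*c,.161]),"bot",proj(T,[*c,.091]))
g=cv2.cvtColor(S["frame"],cv2.COLOR_RGB2GRAY); print(g[156:176:2,218:234])
g=cv2.cvtColor(T["frame"],cv2.COLOR_RGB2GRAY); print(g[172:192,177:198])
```

```text
scene grip axis top/bot [225.90948985 159.87483302] [226.07999734 172.1757788 ] expect col ~225.0 rows 159.3..171
top grip top [183.97306653 178.90493692] bot [186.64513804 181.268153  ]
[[133 133 133 132 132 132 132 127 115 114 113 113 113 113 114 114]
 [133 133 133 133 133 133 134 137 131 121 113 113 113 113 114 114]
 [124 133 133 133 121  99 116 119 114 113 124 113 113 114 113 114]
 [134 134 134 134 119  73  68  71  72  94 125 127 117 113 114 113]
 [133 133 133 134 118  72  65  67  67  87 122 132 129 122 113 114]
 [134 134 134 133 118  63  50  56  63  91 126 132 133 132 128 118]
 [134 134 134 135 117  57  57  64  66  86 120 134 133 133 133 130]
 [135 135 135 134 119  68  61  61  61  91 129 143 147 152 158 146]
 [135 133 149 159 120 100  78  75  74 104 144 152 153 163 173 171]
 [134 134 133 132 125 122 122 121 125 142 152 156 161 163 162 155]]
[[114 114 114 114 115 116 115 140 163 162 162 162 163 163 164 158 143 131
  123 112 102]
 [114 114 113 113 114 115 121 147 164 165 162 160 163 162 163 161 162 160
  151 121  94]
 [114 115 115 114 114 111 132 162 169 166 161 162 161 160 161 16
[... 838 characters left out ...]
0 160 148 119  91  57  47  33  22  78 116 114 116 104  36  35
   37  45  44]
 [111 104 122 151 150 135 116  92  82  75  66 102 123 116 100  59  38  39
   41  47  53]
 [113 113 102 105 134 118  75  83  88  94  97 110 114 127 113  41  41  42
   49  53  69]
 [113 113  94  62  66  68  51  44  63  84 102 114 130 128  86  40  41  42
   50  53  78]
 [114 114  94  61  53  53  51  41  42  71  98 128 160 134  52  41  40  44
   49  63  92]
 [114 113  94  60  56  53  47  41  42  39  51  81 117 108  42  59  66  56
   49  76 103]
 [113 112 100  76  66  59  55  47  42  41  42  40  39  39  43  76  85  60
   56  81 104]
 [ 92  89  79  64  64  63  58  48  43  48  47  41  43  42  40  57  65  50
   70  97 104]]
```

```bash
cat > fitp.py <<'E'
from h import *
import pickle
from scipy.optimize import minimize
av=pickle.load(open("av0.pkl","rb")); SS=4
def poly(P,q):
    c,s=np.cos(q[2]),np.sin(q[2]); return np.array(P)@np.array([[c,s],[-s,c]])+np.array(q[:2])
def box(a,b): return [[a[0],a[1]],[b[0],a[1]],[b[0],b[1]],[a[0],b[1]]]
def hull(p,P,q,z0,z1,o,m,val):
    W=poly(P,q); pts=np.array([proj(p,[*w,z]) for w in W for z in(z0,z1)])
    h=cv2.convexHull(np.float32((pts-o+.5)*SS*16)).astype(np.int32); cv2.fillConvexPoly(m,h,val,cv2.LINE_8,4)
def layers(p,q,o,n):
    """label image: 0 bg,1 fork,2 collar,3 grip side,4 grip top,5 base/ column ignored"""
    m=np.zeros((n*SS,n*SS),np.uint8); f=q[:3]; r=[q[3],q[4],q[2]]
    hull(p,box((-.03,-.045),(.06,.045)),f,0,.01,o,m,5) 
    hull(p,box((-.026,-.025),(.047,.025)),f,.077,.085,o,m,1)
    hull(p,box((-.026,-.009),(.027,.009)),f,.085,.085,o,m,5)
    cir=[[.02*np.cos(t),.02*np.sin(t)] for t in np.linspace(0,6.28,24)]
    hull(p,cir,r,.085,.091,o,m,2)
    hull(p,box((-.011,-.011),(.011,.011)),r,.091,.161,o,m,3)
    hull(p,box((-.011,-.011),(.011,.011)),r,.161,.161,o,m,4)
    return m
def setup(n):
    p=av[n]; u=proj(p,[.4456,.1864,.11]); hw=13; o=np.floor(u)-hw; n_=2*hw+1; x,y=o.astype(int)
    return p,o,n_,cv2.cvtColor(p["frame"],cv2.COLOR_RGB2GRAY)[y:y+n_,x:x+n_].astype(float)
D={n:setup(n) for n in av}
def cost(q,names):
    t=0
    for k in names:
        p,o,n,g=D[k]; m=layers(p,q,o,n)
        A=np.stack([cv2.resize(cv2.GaussianBlur((m==l).astype(float),(0,0),.55*SS),(n,n),interpolation=cv2.INTER_AREA).ravel() for l in range(6)],1)
        w=(A[:,1:5].sum(1)>.05)&(A[:,5]<.3); c,_,_,_=np.linalg.lstsq(A[w],g.ravel()[w],rcond=None)
        e=np.abs(A[w]@c-g.ravel()[w]); t+=np.minimum(e,40).mean()
    return t
for names in(["top","scene"],["top"],["scene"]):
    rs=[]
    for dx,dy in((0,0),(-.004,.003),(.004,-.003),(-.004,-.003)):
        x=np.array([.4456+dx,.1864+dy,-.34,.443+dx,.188+dy]); r=minimize(cost,x,args=(names,),method="Nelder-Mead",options=dict(initial_simplex=x+np.vstack([np.zeros(5),np.diag([.004,.004,.06,.004,.004])]),maxiter=300)); rs.append((r.fun,*r.x.round(4)))
    for r in sorted(rs)[:2]: print(names,np.round(r,4))
E
time python3 fitp.py
```

```text
['top', 'scene'] [17.8079  0.4497  0.1905 -0.407   0.4413  0.1913]
['top', 'scene'] [18.0913  0.4496  0.1904 -0.3923  0.4418  0.1909]
['top'] [ 8.178   0.4489  0.1897 -0.3615  0.4429  0.1903]
['top'] [ 8.3919  0.4487  0.1896 -0.3597  0.4435  0.1903]
['scene'] [ 6.7229  0.4598  0.1922 -0.6711  0.4452  0.1981]
['scene'] [ 6.7296  0.4605  0.2065 -0.7505  0.4446  0.1968]
real	0m11.899s
user	0m11.784s
sys	0m0.204s
```

The combined fit puts the probe axis at ≈ (0.4425, 0.1905). I'll reach for it.

Emit:
servo_tool([
  [1, 0.01, 0.8, 0.1, 0],
  [1, 0.02, 1.6, 0.1, 0],
  [1, 0.03, 2.4, 0.1, 0],
  [1, 0.04, 2.9, 0.1, 0],
  [1, 0.04, 2.98, 0, 0],
  [1, 0.04, 2.98, -0.6, 0],
  [1, 0.04, 2.98, -1.2, 0],
  [1, 0.04, 2.98, -1.8, 0],
  [1, 0.04, 2.98, -2.4, 0],
  [1, 0.04, 2.98, -2.8, 0],
])

```text
time: 15.13
eef_pos: [0.4416, 0.1853, 0.1135]
tcp_rot: [0.181, 0.983, 0.0, -0.003]
contact_force: [-0.3, 0.5, -0.1]
opening: 1.0
```

Emit:
servo_tool([
  [1, 0.02, 0.12, -0.04, 0],
  [1, 0.02, 0.12, -0.04, 0],
  [1, 0.02, 0.12, -0.04, 0],
  [0, 0.02, 0.12, -0.04, 0],
  [0, 0.02, 0.12, -0.04, 0],
  [0, 0.02, 0.12, -0.04, 0],
  [0, 0.02, 0.12, -0.04, 0],
  [0, 0.02, 0.12, -0.04, 0],
  [0, 0.02, 0.12, -0.04, 0],
  [0, 0.02, 0.12, -0.04, 0],
])

```text
time: 15.97
eef_pos: [0.4428, 0.1903, 0.1126]
tcp_rot: [0.181, 0.983, 0.0, -0.002]
contact_force: [-0.5, -0.1, 2.7]
opening: 0.25
```

Emit:
servo_tool([
  [0, 0, 0, 0.1, 0],
  [0, 0, 0, 0.3, 0],
  [0, 0, 0, 0.6, 0],
  [0, 0, 0, 1.0, 0],
  [0, 0, 0, 1.5, 0],
  [0, 0, 0, 2.1, 0],
  [0, 0, 0, 2.7, 0],
  [0, 0, 0, 3.4, 0],
  [0, 0, 0, 4.1, 0],
  [0, 0, 0, 4.6, 0],
])

```text
time: 16.8
eef_pos: [0.443, 0.1904, 0.2994]
tcp_rot: [0.181, 0.983, 0.001, -0.001]
contact_force: [0.1, 0.1, -2.4]
opening: 0.251
```

Emit:
servo_tool([
  [0, 0, -0.3, 0.2, 0],
  [0, 0, -1.0, 0.2, 0],
  [0, 0, -1.9, 0.2, 0],
  [0, 0, -2.9, 0.2, 0],
  [0, 0, -3.9, 0.2, 0],
  [0, 0, -4.9, 0.2, 0],
  [0, 0, -5.9, 0.2, 0],
  [0, 0, -6.9, 0.2, 0],
  [0, 0, -7.9, 0.2, 0],
  [0, 0, -8.9, 0.2, 0],
])

```text
time: 17.63
eef_pos: [0.4421, -0.1673, 0.3075]
tcp_rot: [0.181, 0.983, 0.001, -0.001]
contact_force: [1.6, -0.3, -2.4]
opening: 0.254
```

Emit:
servo_tool([
  [0, 0.2, -0.7, 0, 0],
  [0, 0.45, -1.5, 0, 0],
  [0, 0.7, -2.4, 0, 0],
  [0, 0.9, -3.1, 0, 0],
  [0, 1.1, -3.7, -0.4, 0],
  [0, 1.1, -3.72, -1.1, 0],
  [0, 1.1, -3.72, -1.9, 0],
  [0, 1.1, -3.72, -2.7, 0],
  [0, 1.1, -3.72, -3.3, 0],
  [0, 1.1, -3.72, -3.5, 0],
])

```text
time: 18.47
eef_pos: [0.4835, -0.3138, 0.162]
tcp_rot: [0.181, 0.983, 0.004, -0.005]
contact_force: [-1.3, 1.0, -1.8]
opening: 0.253
```

Run:
```python
from h import *
import pickle
S=ctrl.read_camera("scene");T=ctrl.read_camera("top"); s=ctrl.get_state(); e=s["eef_pos"]; print(s["time"],e)
pickle.dump((S,T,e),open("av2.pkl","wb"))
tip=[e[0],e[1],e[2]-.0916]; u,v=proj(S,tip); print("pred tip px",u,v)
im=S["frame"]; x,y=int(u)-30,int(v)-34
c=cv2.resize(im[y:y+60,x:x+60],(600,600),interpolation=cv2.INTER_CUBIC)
cv2.circle(c,(int((u-x+.5)*10),int((v-y+.5)*10)),4,(255,0,0),1); save("z5.png",c)
```

```text
18.5667 [ 0.48493021 -0.31494973  0.16526412]
pred tip px 297.188717936563 207.43800439593818
```

View pics/z5.png

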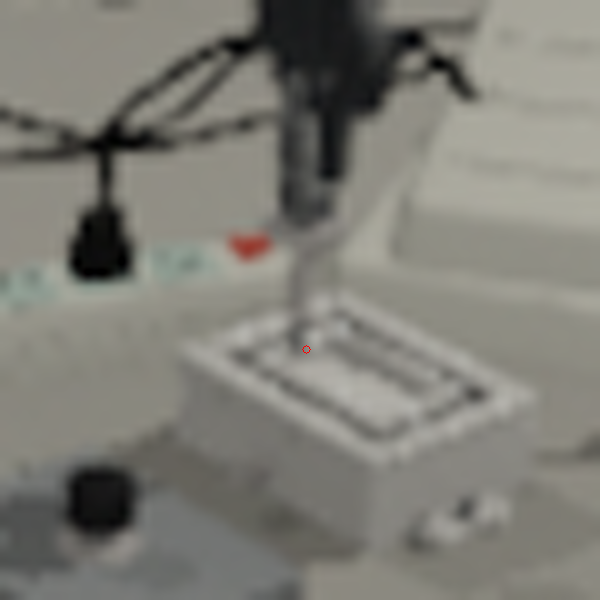

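Run:
```python
from h import *
import pickle
S,T,e=pickle.load(open("av2.pkl","rb"))
g=cv2.cvtColor(S["frame"],cv2.COLOR_RGB2GRAY)
print("cols 290..306")
for r in range(188,212): print(r,g[r,290:307])
for h in(.061,.031,.0246,0,-.03,-.046,-.064): print(h,proj(S,[e[0],e[1],e[2]-.0276+h]).round(2))
```

```text
cols 290..306
188 [142 143 142 141 119  54  57  79  82  27  28  72 123 143 142 141 142]
189 [143 143 142 141 125  66  57  75  74  29  30  75 125 142 143 142 142]
190 [142 143 142 141 125  72  66  81  73  27  34  88 134 143 143 143 146]
191 [142 143 143 142 124  58  59  78  92  80  90 119 141 143 143 147 154]
192 [143 142 143 143 123  49  58  75  87  81 104 139 142 143 144 154 155]
193 [143 143 142 144 130  58  57  65  65  65 106 144 142 142 148 161 153]
194 [143 143 141 136 120  78  66  66  68  77 113 144 140 144 158 162 147]
195 [143 143 137 121 109 100  82  76  98 122 131 139 142 155 165 161 145]
196 [125 128 124 113 115 112 110 113 121 129 126 133 152 163 166 158 138]
197 [105  89  88  97 127 133 120 118 115 115 121 143 162 165 167 156 130]
198 [140  99 110 134 155 154 132 112 112 122 133 155 165 167 168 159 135]
199 [163 153 156 163 167 156 126 116 123 127 129 148 156 158 160 158 150]
200 [165 162 161 159 158 144 114 120 129 128 125 139 144 145 147 149 150]
201 [153 149 148 147 147 135 112 121 131 131 130 138 140 140 141 141 142]
202 [143 143 143 143 143 133 112 124 145 152 144 157 149 139 139 140 140]
203 [141 138 132 134 136 125 113 132 161 168 149 157 163 157 149 139 139]
204 [133 132 135 146 155 146 125 127 148 150 127 124 146 157 163 156 148]
205 [144 161 159 167 173 152 109 107 132 145 152 150 106 126 146 160 167]
206 [169 178 159 151 148 120  94 130 168 153 150 154 128 118 118 135 150]
207 [153 154 139 132 136 136  98 127 160 136 120 123 131 134 136 123 118]
208 [116 102 120 151 160 148 125 133 146 145 136 119 118 125 133 137 144]
209 [142 118 124 141 153 151 155 162 165 166 163 147 124 120 118 126 140]
210 [161 165 147 116 119 138 154 167 170 171 172 168 157 157 146 120 119]
211 [140 159 162 155 143 103 121 143 156 169 174 178 172 173 168 157 146]
0.061 [298.57 182.97]
0.031 [298.23 188.95]
0.0246 [298.16 190.22]
0 [297.89 195.06]
-0.03 [297.56 200.9 ]
-0.046 [297.38 203.99]
-0.064 [297.19 207.44]
```

Emit:
servo_tool([
  [0, 0.1, -0.05, 0, 0],
  [0, 0.1, -0.05, -0.2, 0],
  [0, 0.1, -0.05, -0.4, 0],
  [0, 0.1, -0.05, -0.55, 0],
  [0, 0.1, -0.05, -0.68, 0],
  [0, 0.1, -0.05, -0.74, 0],
  [0, 0.1, -0.05, -0.8, 0],
  [0, 0.1, -0.05, -0.84, 0],
  [0, 0.1, -0.05, -0.84, 0],
  [0, 0.1, -0.05, -0.84, 0],
])

```text
time: 19.4
eef_pos: [0.489, -0.3169, 0.132]
tcp_rot: [0.181, 0.983, 0.003, -0.003]
contact_force: [-1.0, 1.3, 0.2]
opening: 0.255
```

Emit:
servo_tool([
  [0, -0.02, 0, -0.03, 0],
  [0, -0.04, 0, -0.05, 0],
  [0, -0.06, 0, -0.05, 0],
  [0, -0.08, 0, -0.05, 0],
  [0, -0.09, 0, -0.05, 0],
  [0, -0.1, 0, -0.05, 0],
  [0, -0.1, 0, -0.05, 0],
  [0, -0.1, 0, -0.05, 0],
  [0, -0.1, 0, -0.05, 0],
  [0, -0.1, 0, -0.05, 0],
])

```text
time: 20.23
eef_pos: [0.485, -0.3172, 0.1302]
tcp_rot: [0.181, 0.983, 0.002, -0.003]
contact_force: [1.0, -1.1, 0.1]
opening: 0.251
```

```bash
python3 -c "
from plant import ctrl
s=ctrl.get_state();print(s['time'],s['eef_pos'],s['contact_force'],s['wrist_torque'])"
```

```text
20.2333 [ 0.48504647 -0.31723792  0.13016271] [ 0.95387671 -1.13224718  0.0860313 ] [-0.2148979  -0.32976312  0.03984021]
```

Emit:
servo_tool([
  [0, -0.02, 0, 0, 0],
  [0, -0.03, 0, 0, 0],
  [0, -0.04, 0, 0, 0],
  [0, -0.05, 0, 0, 0],
  [0, -0.06, 0, 0, 0],
  [0, -0.06, 0, 0, 0],
  [0, -0.06, 0, 0, 0],
  [0, -0.06, 0, 0, 0],
  [0, -0.06, 0, 0, 0],
  [0, -0.06, 0, 0, 0],
])

```text
time: 21.07
eef_pos: [0.483, -0.3172, 0.1303]
tcp_rot: [0.181, 0.983, 0.002, -0.003]
contact_force: [4.9, 1.4, -0.2]
opening: 0.251
```

```bash
python3 -c "
from plant import ctrl
s=ctrl.get_state();print(s['time'],s['eef_pos'],s['contact_force'],s['wrist_torque'])"
```

```text
21.0667 [ 0.48304972 -0.31716457  0.13031015] [ 4.85500558  1.37802741 -0.18671629] [ 0.21683742 -1.0743246  -0.07061338]
```

Emit:
servo_tool([
  [0, 0.04, 0, 0, 0],
  [0, 0.08, 0, 0, 0],
  [0, 0.12, 0, 0, 0],
  [0, 0.15, 0, 0, 0],
  [0, 0.18, 0, 0, 0],
  [0, 0.2, 0, 0, 0],
  [0, 0.22, 0, 0, 0],
  [0, 0.23, 0, 0, 0],
  [0, 0.23, 0, 0, 0],
  [0, 0.23, 0, 0, 0],
])

```text
time: 21.9
eef_pos: [0.4913, -0.317, 0.1298]
tcp_rot: [0.181, 0.983, 0.002, -0.004]
contact_force: [-4.9, -0.1, 0.4]
opening: 0.248
```

```bash
python3 -c "
from plant import ctrl
s=ctrl.get_state();print(s['time'],s['eef_pos'],s['contact_force'],s['wrist_torque'])"
```

```text
21.9 [ 0.49129346 -0.31697938  0.12982715] [-4.88257554 -0.09381337  0.37883465] [-0.10146754  1.33558613 -0.00738467]
```

Both walls were felt at ±4.9 N, so the groove centre is at TCP x = 0.4872 and the tip is in the groove. Starting the lap.

Emit:
servo_tool([
  [0, -0.1, 0.01, 0, 0],
  [0, -0.1, 0.11, 0, 0],
  [0, -0.095, 0.21, 0, 0],
  [0, -0.095, 0.32, 0, 0],
  [0, -0.09, 0.42, 0, 0],
  [0, -0.085, 0.53, 0, 0],
  [0, -0.085, 0.63, 0, 0],
  [0, -0.08, 0.74, 0, 0],
  [0, -0.075, 0.84, 0, 0],
  [0, -0.075, 0.95, 0, 0],
])

```text
time: 22.73
eef_pos: [0.4884, -0.2786, 0.1299]
tcp_rot: [0.181, 0.983, 0.002, -0.004]
contact_force: [-0.2, -1.7, 0.5]
opening: 0.252
```

Emit:
servo_tool([
  [0, 0, 0.1, 0, 0],
  [0, 0, 0.2, 0, 0],
  [0, 0, 0.3, 0, 0],
  [0, 0, 0.34, 0, 0],
  [0, 0, 0.37, 0, 0],
  [0, 0, 0.4, 0, 0],
  [0, 0, 0.42, 0, 0],
  [0, 0, 0.42, 0, 0],
  [0, 0, 0.42, 0, 0],
  [0, 0, 0.42, 0, 0],
])

```text
time: 23.57
eef_pos: [0.4884, -0.2623, 0.13]
tcp_rot: [0.181, 0.983, 0.002, -0.004]
contact_force: [-0.1, -3.1, 0.6]
opening: 0.255
```

Emit:
servo_tool([
  [0, 0.02, -0.1, 0, 0],
  [0, 0.12, -0.105, 0, 0],
  [0, 0.22, -0.11, 0, 0],
  [0, 0.33, -0.115, 0, 0],
  [0, 0.43, -0.115, 0, 0],
  [0, 0.54, -0.12, 0, 0],
  [0, 0.64, -0.125, 0, 0],
  [0, 0.75, -0.125, 0, 0],
  [0, 0.85, -0.13, 0, 0],
  [0, 0.96, -0.13, 0, 0],
])

```text
time: 24.4
eef_pos: [0.5272, -0.2675, 0.13]
tcp_rot: [0.181, 0.983, 0.002, -0.004]
contact_force: [-1.6, -0.1, -0.4]
opening: 0.252
```

Emit:
servo_tool([
  [0, 0.1, 0, 0, 0],
  [0, 0.2, -0.005, 0, 0],
  [0, 0.31, -0.01, 0, 0],
  [0, 0.41, -0.01, 0, 0],
  [0, 0.52, -0.015, 0, 0],
  [0, 0.62, -0.015, 0, 0],
  [0, 0.72, -0.02, 0, 0],
  [0, 0.76, -0.02, 0, 0],
  [0, 0.76, -0.02, 0, 0],
  [0, 0.76, -0.02, 0, 0],
])

```text
time: 25.23
eef_pos: [0.5586, -0.2684, 0.1303]
tcp_rot: [0.181, 0.983, 0.002, -0.003]
contact_force: [0.7, 0.5, 0.8]
opening: 0.248
```

Emit:
servo_tool([
  [0, -0.05, -0.05, 0, 0],
  [0, -0.055, -0.15, 0, 0],
  [0, -0.055, -0.26, -0.01, 0],
  [0, -0.06, -0.36, -0.01, 0],
  [0, -0.06, -0.47, -0.01, 0],
  [0, -0.065, -0.57, -0.01, 0],
  [0, -0.07, -0.68, -0.01, 0],
  [0, -0.07, -0.78, -0.01, 0],
  [0, -0.075, -0.89, -0.01, 0],
  [0, -0.075, -0.99, -0.01, 0],
])

```text
time: 26.07
eef_pos: [0.5555, -0.3085, 0.1299]
tcp_rot: [0.181, 0.983, 0.002, -0.003]
contact_force: [0.5, 2.1, -0.0]
opening: 0.251
```

Emit:
servo_tool([
  [0, 0, -0.1, 0, 0],
  [0, -0.005, -0.21, 0, 0],
  [0, -0.01, -0.31, 0, 0],
  [0, -0.01, -0.42, 0, 0],
  [0, -0.015, -0.52, 0, 0],
  [0, -0.02, -0.63, 0, 0],
  [0, -0.02, -0.73, 0, 0],
  [0, -0.025, -0.84, 0, 0],
  [0, -0.025, -0.94, 0, 0],
  [0, -0.03, -1.05, 0, 0],
])

```text
time: 26.9
eef_pos: [0.5543, -0.3508, 0.1299]
tcp_rot: [0.181, 0.983, 0.002, -0.003]
contact_force: [-0.2, 2.2, 1.2]
opening: 0.254
```

Emit:
servo_tool([
  [0, -0.005, -0.1, 0, 0],
  [0, -0.01, -0.2, 0, 0],
  [0, -0.01, -0.31, 0, 0],
  [0, -0.015, -0.41, 0, 0],
  [0, -0.015, -0.44, 0, 0],
  [0, -0.015, -0.44, 0, 0],
  [0, -0.06, -0.44, 0, 0],
  [0, -0.16, -0.44, 0, 0],
  [0, -0.26, -0.435, 0, 0],
  [0, -0.37, -0.43, 0, 0],
])

```text
time: 27.73
eef_pos: [0.5396, -0.3682, 0.1303]
tcp_rot: [0.181, 0.983, 0.002, -0.002]
contact_force: [1.3, -0.8, 0.5]
opening: 0.249
```

Emit:
servo_tool([
  [0, -0.1, 0, 0, 0],
  [0, -0.21, 0.005, 0, 0],
  [0, -0.31, 0.01, -0.01, 0],
  [0, -0.42, 0.01, -0.01, 0],
  [0, -0.52, 0.015, -0.01, 0],
  [0, -0.63, 0.02, -0.01, 0],
  [0, -0.73, 0.02, -0.01, 0],
  [0, -0.84, 0.025, -0.01, 0],
  [0, -0.94, 0.03, -0.01, 0],
  [0, -1.05, 0.03, -0.01, 0],
])

```text
time: 28.57
eef_pos: [0.4973, -0.367, 0.1299]
tcp_rot: [0.181, 0.983, 0.002, -0.002]
contact_force: [2.6, 0.8, -0.1]
opening: 0.25
```

Emit:
servo_tool([
  [0, -0.1, 0, 0, 0],
  [0, -0.2, 0.01, 0, 0],
  [0, -0.29, 0.01, 0, 0],
  [0, -0.29, 0.01, 0, 0],
  [0, -0.29, 0.01, 0, 0],
  [0, -0.285, 0.09, 0, 0],
  [0, -0.285, 0.19, 0, 0],
  [0, -0.28, 0.3, 0, 0],
  [0, -0.28, 0.4, 0, 0],
  [0, -0.275, 0.51, 0, 0],
])

```text
time: 29.4
eef_pos: [0.4865, -0.3462, 0.1301]
tcp_rot: [0.181, 0.983, 0.001, -0.002]
contact_force: [0.2, -2.5, -0.1]
opening: 0.252
```

Emit:
servo_tool([
  [0, 0, 0.1, 0, 0],
  [0, 0.005, 0.21, 0, 0],
  [0, 0.005, 0.31, 0, 0],
  [0, 0.01, 0.42, 0, 0],
  [0, 0.01, 0.52, 0, 0],
  [0, 0.015, 0.63, 0, 0],
  [0, 0.015, 0.71, 0, 0],
  [0, 0.02, 0.75, 0, 0],
  [0, 0.02, 0.75, 0, 0],
  [0, 0.02, 0.75, 0, 0],
])

```text
time: 30.23
eef_pos: [0.4873, -0.3154, 0.1298]
tcp_rot: [0.181, 0.983, 0.002, -0.002]
contact_force: [0.9, -0.0, -0.6]
opening: 0.249
```

Run:
```python
from h import *
s=ctrl.get_state();print(s['time'],s['eef_pos'],s['contact_force'])
```

```text
30.2333 [ 0.48725771 -0.31541537  0.12982724] [ 0.90168293 -0.03619871 -0.62321978]
```

Emit:
servo_tool([
  [0, 0, 0, 0.15, 0],
  [0, 0, 0, 0.5, 0],
  [0, 0, 0, 1.1, 0],
  [0, 0, 0, 1.9, 0],
  [0, 0, 0, 2.8, 0],
  [0, 0, 0, 3.6, 0],
  [0, 0, 0, 4.3, 0],
  [0, -0.1, 0.4, 4.4, 0],
  [0, -0.2, 1.1, 4.4, 0],
  [0, -0.4, 2.0, 4.4, 0],
])

```text
time: 31.07
eef_pos: [0.471, -0.2357, 0.3062]
tcp_rot: [0.183, 0.983, 0.003, -0.002]
contact_force: [1.0, 0.3, -2.6]
opening: 0.247
```

Emit:
servo_tool([
  [0, -0.1, 1, 0.1, 0],
  [0, -0.2, 2, 0.1, 0],
  [0, -0.3, 3, 0.1, 0],
  [0, -0.4, 4, 0.1, 0],
  [0, -0.5, 5, 0.1, 0],
  [0, -0.6, 6, 0.1, 0],
  [0, -0.7, 7, 0.1, 0],
  [0, -0.75, 8, 0.1, 0],
  [0, -0.75, 9, 0.1, 0],
  [0, -0.75, 9.8, 0.1, 0],
])

```text
time: 31.9
eef_pos: [0.4396, 0.1589, 0.3098]
tcp_rot: [0.182, 0.983, 0.003, -0.003]
contact_force: [1.2, -0.5, -1.5]
opening: 0.252
```

Emit:
servo_tool([
  [0, 0.05, 0.5, 0, 0],
  [0, 0.08, 0.785, 0, 0],
  [0, 0.08, 0.785, -0.4, 0],
  [0, 0.08, 0.785, -1.0, 0],
  [0, 0.08, 0.785, -1.7, 0],
  [0, 0.08, 0.785, -2.3, 0],
  [0, 0.08, 0.785, -2.7, 0],
  [0, 0.08, 0.785, -2.7, 0],
  [0, 0.08, 0.785, -2.7, 0],
  [0, 0.08, 0.785, -2.7, 0],
])

```text
time: 32.73
eef_pos: [0.4436, 0.1901, 0.2031]
tcp_rot: [0.182, 0.983, 0.003, -0.002]
contact_force: [0.5, -0.4, -1.9]
opening: 0.254
```

Emit:
servo_tool([
  [0, -0.02, 0, -0.2, 0],
  [0, -0.02, 0, -0.45, 0],
  [0, -0.02, 0, -0.7, 0],
  [0, -0.02, 0, -0.95, 0],
  [0, -0.02, 0, -1.2, 0],
  [0, -0.02, 0, -1.45, 0],
  [0, -0.02, 0, -1.7, 0],
  [0, -0.02, 0, -1.9, 0],
  [0, -0.02, 0, -2.0, 0],
  [0, -0.02, 0, -2.0, 0],
])

```text
time: 33.57
eef_pos: [0.4419, 0.19, 0.1217]
tcp_rot: [0.182, 0.983, 0.003, -0.003]
contact_force: [-0.3, 0.1, -2.0]
opening: 0.249
```

Emit:
servo_tool([
  [0, 0.02, 0.01, -0.08, 0],
  [0, 0.02, 0.01, -0.14, 0],
  [0, 0.02, 0.01, -0.18, 0],
  [0, 0.02, 0.01, -0.21, 0],
  [0, 0.02, 0.01, -0.23, 0],
  [0, 0.02, 0.01, -0.24, 0],
  [0, 0.02, 0.01, -0.24, 0],
  [0, 0.02, 0.01, -0.24, 0],
  [0, 0.02, 0.01, -0.24, 0],
  [0, 0.02, 0.01, -0.24, 0],
])

```text
time: 34.4
eef_pos: [0.4429, 0.1904, 0.1126]
tcp_rot: [0.182, 0.983, 0.003, -0.003]
contact_force: [-2.3, 0.1, 1.9]
opening: 0.252
```

Emit:
servo_tool([
  [0.35, 0, 0, 0, 0],
  [0.45, 0, 0, 0, 0],
  [0.6, 0, 0, 0, 0],
  [0.8, 0, 0, 0, 0],
  [1, 0, 0, 0, 0],
  [1, 0, 0, 0.2, 0],
  [1, 0, 0, 0.6, 0],
  [1, 0, 0, 1.2, 0],
  [1, 0, 0, 2.0, 0],
  [1, 0, 0, 3.0, 0],
])

```text
time: 35.23
eef_pos: [0.4413, 0.1901, 0.232]
tcp_rot: [0.182, 0.983, 0.002, -0.005]
contact_force: [0.3, 0.2, -0.1]
opening: 1.001
```

Emit:
servo_tool([
  [1, 0, 0, 0.8, 0],
  [1, 0, 0, 1.6, 0],
  [1, 0, 0.4, 2, 0],
  [1, 0, 1.2, 2.2, 0],
  [1, 0, 2.1, 2.2, 0],
  [1, 0, 3.1, 2.2, 0],
  [1, 0, 4, 2.2, 0],
  [1, 0, 5, 2.2, 0],
  [1, 0, 5.5, 2.2, 0],
  [1, 0, 5.5, 2.2, 0],
])

```text
time: 36.07
eef_pos: [0.4404, 0.4135, 0.32]
tcp_rot: [0.18, 0.984, 0.002, -0.006]
contact_force: [0.2, -1.4, 0.6]
opening: 1.002
```

Run:
```python
from h import *
import pickle
S=ctrl.read_camera("scene");T=ctrl.read_camera("top"); s=ctrl.get_state(); print(s["time"],s["eef_pos"],s["contact_force"])
av0=pickle.load(open("av0.pkl","rb"))
for n,p,r in(("scene",S,(slice(155,185),slice(210,240))),("top",T,(slice(168,196),slice(172,200)))):
    print(n,np.abs(p["frame"][r].astype(int)-av0[n]["frame"][r]).mean())
z=lambda im,x,y,w=40,h=30:cv2.resize(im[y-h:y+h,x-w:x+w],(400,300),interpolation=cv2.INTER_CUBIC)
save("z6.png",np.vstack([np.hstack([z(S["frame"],226,178),z(S["frame"],285,215,56,42)]),np.hstack([z(T["frame"],188,182),z(T["frame"],320,185,56,42)])]))
```

```text
36.1667 [0.44098558 0.41046429 0.32004888] [ 0.35011722 -0.21528165 -0.40494835]
scene 2.8385185185185184
top 4.612670068027211
```

View pics/z6.png

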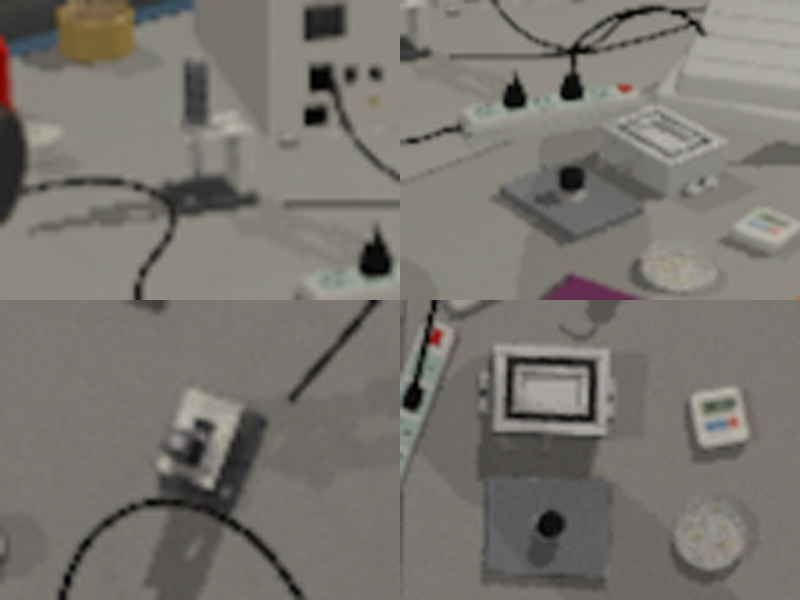

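The probe stands upright in the white fork, at (195,95) in the scene crop and (195,440) in the top crop, matching the first pictures. The lid lies flat, knob up, at (550,525), and the timer and petri dish look unmoved. Handing in.

```bash
python3 -c "
from plant import ctrl
print(ctrl.sign_off())"
```

```text
the job is handed in; nothing more can be done
None
```

I lifted the lid off by its knob and set it flat, knob up, on the worktop between the chamber and the robot. I then ran the probe once clockwise round the groove at about 5 cm/s from the port side, and hung it back in its fork. I handed in at about 36 s; no verdict was reported.

**What the checks showed**
- **Groove:** at the start I felt both walls at ±4.9 N and centred between them, then felt the first corner's end wall where expected. Downward pressure during the lap was about 2–2.5 N.
- **Probe:** it was seated at the pose it was taken from, within 0.2 mm by the arm's reading. The last pictures show it upright and nearly the same as at the start.
- **Lid and dishes:** the last pictures show the lid flat. The timer and petri dish look unmoved by eye. The moisture dish was only partly in view in those crops and I did not measure it, but nothing came near it.

**What disagreed or was not checked**
- **Chamber fit:** the scene camera's fit was poor and differed by about 5 mm from the top camera's. I relied mainly on the top view and on the felt walls.
- **Fork seat:** its position was uncertain by about 6 mm. I put the probe back where it had been rather than on a measured seat.
- **Corners:** I felt for the end wall only at the first corner. The other three followed from the chamber's dimensions.
- **Second corner:** the tool stopped about 2 mm past the planned point, with no wall force.

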